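# Clear the stray post, close the game tin, lift off its outer lid

### The job

Take the one odd piece, the tall square post, out of the open tin of turned game pawns and set it in the chrome bottle cap tray. Then carry the nested pair of lids together to the tin, lower them on until the inner lid is seated in its mouth, and let go without dropping them. Last, take the outer lid alone and lift it off, leaving the inner lid seated and undisturbed, and finish while still holding the outer lid level over the tin, a good hand's breadth above it; leave the tin, the tray and the things around them standing where they are.

Things in the scene. Friction and masses are not known exactly. Their poses are not given: they have to be found in the camera images.
- tin: open round aluminium tin, loose, 0.5 kg, 100 mm outer diameter, 45 mm high, wall and base 3 mm (mouth 94 mm). Origin: centre of the underside, z up. Three pawns and the post stand in it, each about 23 mm from its axis.
- post: the odd piece: plain wooden square post 18 x 18 x 62 mm, standing loose in the tin, at any yaw, its top 20 mm above the tin's rim. Origin: centre of its underside; z along its length, x and y square to its sides.
- post_center (a point): centre of the post, 31 mm above its foot.
- pawn_a: turned wooden pawn, 20 mm across its foot, 28 mm high, standing in the tin well below the rim; it stays in the tin. Origin: centre of its underside.
- pawn_b: a second pawn, the same as pawn_a.
- pawn_c: a third pawn, the same as pawn_a.
- tray: chrome bottle cap tray, loose, 0.35 kg, open shallow rectangle 130 mm (x) by 95 mm (y), rim 14 mm high, wall and floor 3 mm. Origin: centre of the underside. Two loose bottle caps, 26 mm across and 6 mm thick, lie in its +y half; its -y half is empty.
- inner_lid: aluminium inner lid, 140 g: plug 87 mm across (z 0 to 10 mm, lower edge tapered), disc 98 mm across (10 to 15), upright round wooden knob 18 mm across (15 to 59). Origin: centre of the plug's underside. At the start it stands on its plug, the outer lid lying on its disc. Seated on the tin, the disc lies on the rim and the origin is 35 mm above the tin's; grip the knob to lift both lids.
- outer_lid: aluminium outer lid, 100 g, loose on the inner: skirt 108 mm inside, 114 outside (z 0 to 11 mm), roof with 34 mm centre hole (11 to 15), collar round the hole 40 mm across outside (15 to 33). Origin: centre of the skirt's lower edge. Nested, it is 4 mm above the inner lid's origin and the knob stands 22 mm above the collar. Gripping the collar lifts this lid alone.
- controller: bystander: yellow plastic game controller, about 100 x 150 mm, 46 mm high. Origin: on the surface under its middle.
- jam_jar: bystander: empty glass jam jar with its cap on, 66 mm across, 95 mm high. Origin: centre of its underside.
- dice_cup: bystander: wooden dice cup, 76 mm across, 85 mm high. Origin: centre of its underside.
- remote: bystander: black remote control lying flat, 150 x 42 x 18 mm. Origin: centre of its underside.

How it is judged:
On the way, in this order (a step that is already met when the one before it is completed fails the run):
1. the post lies or stands in the tray, let go, the pawns still in the tin (x of post_center in the frame of tray between -0.06 and 0.06 m and y of post_center in the frame of tray between -0.045 and 0.045 m and z of post_center in the frame of tray between 0 and 0.045 m and horizontal distance between each of pawn_a, pawn_b, pawn_c and tin below 0.045 m and z of each of pawn_a, pawn_b, pawn_c in the frame of tin below 0.03 m and contact force between the fingers and post below 0.1 N), for 0.2 s.
2. both lids are on the tin, nested, the inner lid seated, and let go (horizontal distance between inner_lid and tin below 0.007 m and z of inner_lid in the frame of tin between 0.031 and 0.039 m and angle between inner_lid's own z axis and vertical below 0.07 rad and z of outer_lid in the frame of inner_lid below 0.008 m and contact force between the fingers and inner_lid below 0.1 N and contact force between the fingers and outer_lid below 0.1 N), for 0.2 s.
3. the outer lid is clear of the inner lid, which is still seated (horizontal distance between inner_lid and tin below 0.007 m and z of inner_lid in the frame of tin between 0.031 and 0.039 m and angle between inner_lid's own z axis and vertical below 0.07 rad and z of outer_lid in the frame of inner_lid above 0.03 m and contact force between the fingers and outer_lid above 1 N), for 0.2 s.
At the end, for the whole second after the job is handed in: Outer lid held still in the fingers, level within 0.2 rad, lower edge over 105 mm above the surface, within 50 mm of over the tin, touching neither tin nor inner lid; inner lid seated in the tin (within 7 mm sideways, 4 mm in height, 0.07 rad); post in the tray, three pawns in the tin (all of step 1 and horizontal distance between inner_lid and tin below 0.007 m and z of inner_lid in the frame of tin between 0.031 and 0.039 m and angle between inner_lid's own z axis and vertical below 0.07 rad and height (world z) of outer_lid above 0.105 m and horizontal distance between outer_lid and tin below 0.05 m and angle between outer_lid's own z axis and vertical below 0.2 rad and linear speed of outer_lid below 0.03 m/s and contact force between the fingers and outer_lid above 1 N and contact force between outer_lid and inner_lid below 0.05 N and contact force between outer_lid and tin below 0.05 N and contact force between the fingers and inner_lid below 0.1 N and linear speed of inner_lid below 0.02 m/s); the arm keeps its last pose, push and grip.
It fails at once if the lids come apart while the inner lid is not seated on the tin, or the inner lid is moved after they are parted (distance between outer_lid and inner_lid above 0.014 m and not (horizontal distance between inner_lid and tin below 0.009 m and z of inner_lid in the frame of tin between 0.029 and 0.041 m and angle between inner_lid's own z axis and vertical below 0.1 rad)).
It fails at once if the lids are dropped (contact force between the fingers and inner_lid below 0.1 N and linear speed of inner_lid above 0.4 m/s).
It fails at once if the post is dropped or thrown (contact force between the fingers and post below 0.1 N and linear speed of post above 1 m/s).
It fails at once if the tin or the tray is shoved more than 30 mm, or the tin tipped (distance of any of tray, tin from where it was at the start of the episode above 0.03 m or angle between tin's own z axis and vertical above 0.25 rad).
It fails at once if a bystander is shoved more than 30 mm or knocked over (distance of any of controller, jam_jar, dice_cup, remote from where it was at the start of the episode above 0.03 m or angle between any of jam_jar, dice_cup's own z axis and vertical above 0.4 rad).
It also fails if it takes over 58 s, if anything falls off the work surface, if the arm or the gripper's body presses on something with over 40 N, if the wrist force passes 120 N, or if a joint passes its speed limit or range.

### The arm

A 6-joint arm with a two-finger parallel gripper is mounted at the origin on the work surface. World frame = base frame: x ahead of the robot, y to its left, z up, the work surface at z = 0. Lengths are in m, angles in rad, forces in N, time in s.
With the tool pointing down it reaches from about 0.325 to 0.775 m from the base axis. Payload 5.5 kg.
Tool frame: the origin (TCP) lies at the very end of the fingers, on their centre line; the grasp point (between the pads) lies 19 mm behind it; z points along the fingers, y is the direction in which the jaws open and shut (so a half turn about z gives the same grasp; the last joint's range is limited). The gripper opens to 88 mm and grips with 3 to 60 N. Pads are 20 mm wide; open, the fingers measure 115 mm over their backs; the gripper's body (75 mm by 178 mm) begins 61 mm behind the grasp point.
Start: joints at [-1.307, 0.091, 1.231, -0, 1.82, -0.057], TCP at [0.189, -0.569, 0.223] pointing down, gripper open.
Joint ranges: [-2.87, 2.87], [-0.86, 2.18], [0.17, 2.46], [-1.51, 4.65], [0.06, 2.69], [-2.65, 2.65]. Speed limits (rad/s): [2.57, 2.57, 3.01, 3.14, 3.14, 3.14].

### API

Orientations are given as [roll, pitch, yaw] about the fixed x, y, z axes, in that order (R = Rz(yaw) Ry(pitch) Rx(roll)).
In Python, from bench import status, vision, robot gives the robot as it stands.
- The arm moves only by the tool arm_command, never from a script. Its argument "moves" is a list of rows, each a list of 7 numbers: the shift along the world's x, y, z in cm, then the turn, a rotation vector about the world's x, y, z in degrees, then the closure, from -1 (fully open) to 1 (shut). A call has 1 to 20 rows; each row is the pose to reach, as a shift and turn from the pose commanded when the call began; what a row does not reach only later rows make up. A row lasts 1/8 s, in which the tool goes at most 62.5 mm and 10.7 degrees, less where a joint would pass 70% of its speed; a pose out of reach is approached as far as the arm can. A call with a gripper value outside its range is refused whole. The fingers move at their own pace and stop on an object; the grip force is fixed at half the most. Time passes only in rows, so rows that repeat a pose let the fingers close. It gives the time, the measured TCP pose, the force and the opening at its end, in the units of the state.
- status.state(): the state, without advancing time (a new reading comes with each control period).
- vision.camera(name): name is "side" or "top"; returns the picture (400x640x3 uint8, red, green, blue); there is no depth.
- vision.get_calibration(name): a dict with "K" (3x3 intrinsics, pixels), "k1" (the pictures are not rectified: a ray, as slopes to the right and down, at radius r is drawn at 1 + k1 r^2 times it, then the intrinsics apply), "cam_to_world" (4x4, takes a point from camera to world coordinates). Camera axes: x right, y down, z forward; pixel columns grow to the right and rows downward; lengths in m; the calibration is good to about 2 mm. A picture is of the moment at which its call begins. get_calibration takes no time and is no camera call.
- robot.finish_job(): hands the job in, once; it reports no verdict.
The state is a dict: "time_s": time; "joints": joint angles; "qd": joint speeds; "tau": joint torques, N m; "ee_pos": TCP position; "orientation": TCP orientation; "wrist_force": force on the tool from outside, world axes, zero at the start; "moment": the same for the moment, N m; "finger_gap": opening from 0.0 (shut) to 1.0 (fully open).
Only numpy, scipy, OpenCV 4.12 (cv2) and the standard library are available. Lean on these libraries where they do the work, as an engineer would, in place of code of your own. Each camera call takes 0.05 s, during which the arm holds its last target.

## Working session

There is one attempt and no reset: what is moved stays moved. The work goes in short steps, Python scripts to look and compute and a tool call to move; the robot and the scene stay as the last step left them, time stands still between calls to the robot, and variables do not carry over. Pictures are saved under pics/ and viewed, and the job is handed in when it is done.

Besides the shell and the picture viewer there is one more tool, called after "Emit:" in YAML: its name, and indented under it one key for each argument. arm_command: Moves the arm, as the interface text tells. Its arguments: {"type":"object","properties":{"moves":{"type":"array","items":{"type":"array","items":{"type":"number"}}}},"required":["moves"]}

```bash
ls; mkdir -p pics
python3 - <<'E'
from bench import status, vision, robot
import cv2
print(status.state())
for n in("top","side"):
    im=vision.camera(n); cv2.imwrite(f"pics/{n}0.png",im[:,:,::-1]); print(n,vision.get_calibration(n))
E
```

```text
pics
{'time_s': 0.0, 'joints': array([-1.30670592e+00,  9.18576879e-02,  1.23191275e+00,  3.54396683e-05,
        1.81979667e+00, -5.66943384e-02]), 'qd': array([ 0.00040756, -0.00043095, -0.00024286,  0.00145867,  0.00093891,
        0.00064991]), 'tau': array([-2.61786634e-03, -4.46461809e+01, -4.06444287e+01,  6.97291712e-02,
        2.96399428e-02, -1.47606897e-04]), 'ee_pos': array([ 0.18911971, -0.56909263,  0.22149242]), 'orientation': array([-3.13962332e+00, -1.46189149e-04,  3.20793298e-01]), 'wrist_force': array([-0.24168899,  0.02528901, -0.72633044]), 'moment': array([-0.02195288, -0.02343818,  0.02849659]), 'finger_gap': 1.003336283488197}
top {'K': array([[461.44006163,   0.        , 323.46356991],
       [  0.        , 461.44006163, 196.89831396],
       [  0.        ,   0.        ,   1.        ]]), 'k1': -0.12923678572812308, 'cam_to_world': array([[-0.01363145, -0.99649404,  0.0825458 ,  0.3885736 ],
       [-0.99986804,  0.01431395,  0.00768192, -0.0089073 ],
       [-0.00883654, -0.08243019, -0.99655767,  1.64526639],
       [ 0.        ,  0.        ,  0.        ,  1.        ]])}
side {'K': array([[507.3142755 ,   0.        , 323.66879581],
       [  0.        , 507.3142755 , 205.06119224],
       [  0.        ,   0.        ,   1.        ]]), 'k1': -0.12362664251430311, 'cam_to_world': array([[-0.92474246, -0.22109375,  0.30978854,  0.07777704],
       [-0.38030838,  0.56829641, -0.7296607 ,  1.03709726],
       [-0.0147283 , -0.7925634 , -0.60961162,  0.9269153 ],
       [ 0.        ,  0.        ,  0.        ,  1.        ]])}
```

View pics/top0.png

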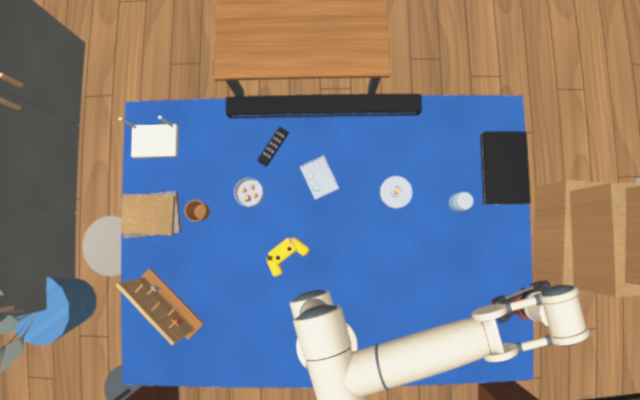

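View pics/side0.png

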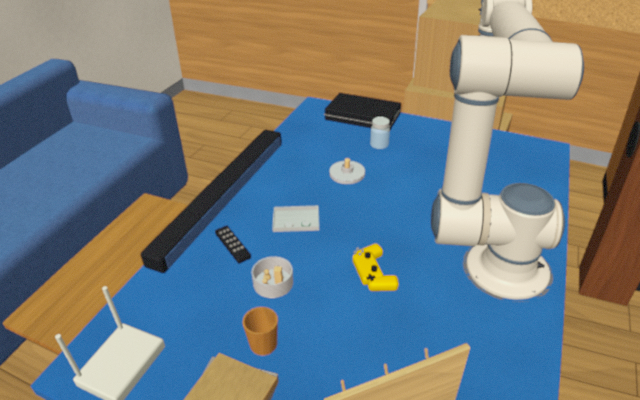

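The top view shows the tin near (249,192), the tray near (319,177) and the lids near (396,192). I'll zoom in on these.

```bash
cat > h.py <<'E'
import numpy as np, cv2
from bench import status, vision
def cal(n):
    c=vision.get_calibration(n); T=c["cam_to_world"]; return c["K"],np.array([c["k1"],0,0,0,0.]),T
# model: 1+k1 r^2 = opencv distortion
def proj(n,P):
    K,d,T=cal(n); W=np.linalg.inv(T)
    return cv2.projectPoints(np.float64(P).reshape(-1,1,3),cv2.Rodrigues(W[:3,:3])[0],W[:3,3],K,d)[0].reshape(-1,2)
def back(n,px,z):
    K,d,T=cal(n); u=cv2.undistortPoints(np.float64(px).reshape(-1,1,2),K,d).reshape(-1,2)
    r=np.c_[u,np.ones(len(u))]@T[:3,:3].T; o=T[:3,3]
    return o+r*((z-o[2])/r[:,2])[:,None]
def tri(pt,ps):
    A=[];b=[]
    for n,p in(("top",pt),("side",ps)):
        K,d,T=cal(n); u=cv2.undistortPoints(np.float64(p).reshape(1,1,2),K,d).ravel()
        r=T[:3,:3]@[u[0],u[1],1]; r/=np.linalg.norm(r); M=np.eye(3)-np.outer(r,r); A.append(M); b.append(M@T[:3,3])
    return np.linalg.lstsq(np.vstack(A),np.hstack(b),rcond=None)[0]
def crop(im,x0,y0,w,h,s):
    return cv2.resize(im[y0:y0+h,x0:x0+w],None,fx=s,fy=s,interpolation=cv2.INTER_CUBIC)
E
python3 - <<'E'
import cv2,numpy as np
from h import crop
t=cv2.imread("pics/top0.png"); s=cv2.imread("pics/side0.png")
cv2.imwrite("pics/t_a.png",np.hstack([crop(t,225,168,48,48,8),crop(t,372,168,48,48,8)]))
cv2.imwrite("pics/t_b.png",crop(t,290,148,60,60,9))
cv2.imwrite("pics/s_a.png",np.hstack([crop(s,240,250,64,56,6),crop(s,320,145,64,56,6)]))
cv2.imwrite("pics/s_b.png",crop(s,262,195,70,50,10))
E
```

```text
(no output)
```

View pics/t_a.png

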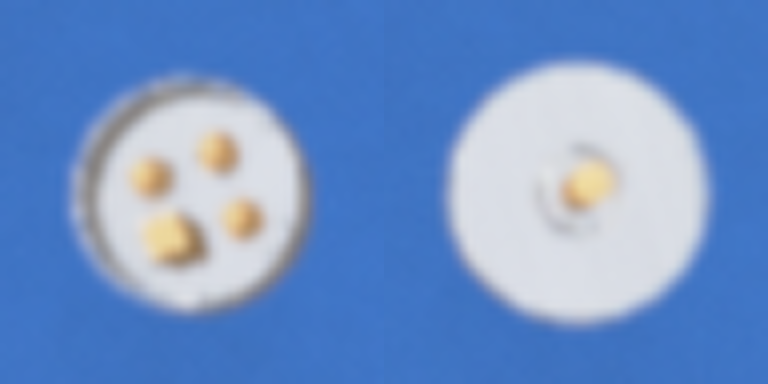

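View pics/s_a.png

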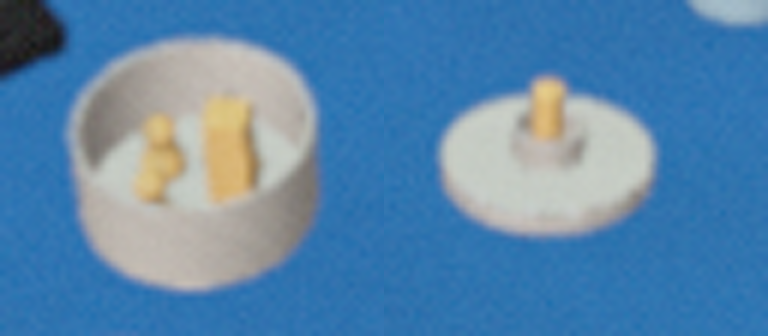

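View pics/t_b.png

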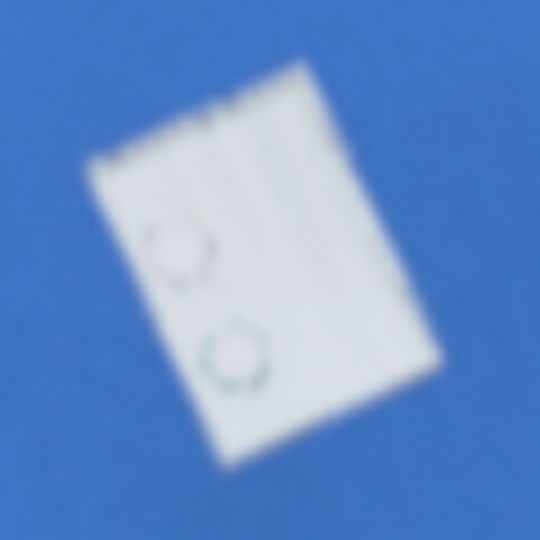

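View pics/s_b.png

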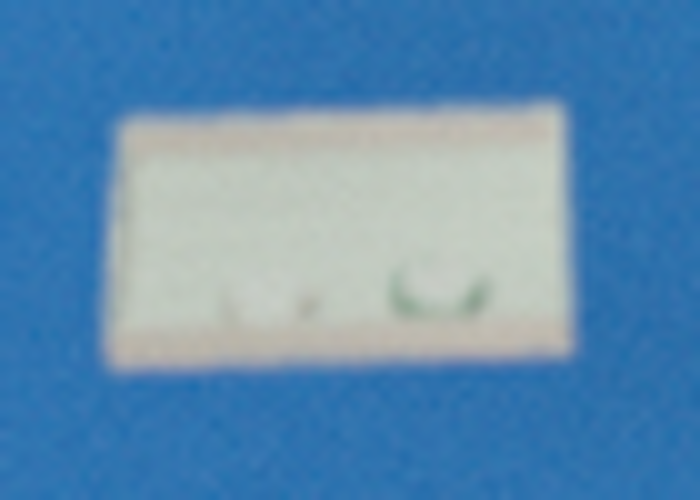

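```bash
cat > fit.py <<'E'
import numpy as np, cv2
from scipy.optimize import minimize
from h import *
S=8
def circ(r,z,n=48):
    a=np.linspace(0,2*np.pi,n,endpoint=False); return np.c_[r*np.cos(a),r*np.sin(a),0*a+z]
def box(w,d,z0,z1): return np.array([[sx*w/2,sy*d/2,z] for z in(z0,z1) for sx in(-1,1) for sy in(-1,1)])
TIN=[np.r_[circ(.05,0),circ(.05,.045)]]
LIDS=[np.r_[circ(.057,.004),circ(.057,.019)],np.r_[circ(.02,.019),circ(.02,.037)],np.r_[circ(.009,.037),circ(.009,.059)]]
TRAY=[box(.13,.095,0,.014)]
POST=[box(.018,.018,0,.062)]
def place(P,p):
    c,s=np.cos(p[3]),np.sin(p[3]); return P@np.array([[c,s,0],[-s,c,0],[0,0,1]])+p[:3]
def render(n,parts,p,roi):
    x0,y0,w,h=roi; m=np.zeros((h*S,w*S),np.uint8)
    for P in parts:
        px=proj(n,place(P,p))
        q=((px-[x0,y0]+.5)*S-.5)
        hull=cv2.convexHull(np.float32(q)); cv2.fillConvexPoly(m,np.int32(np.round(hull*16)),255,shift=4)
    return cv2.GaussianBlur(cv2.resize(m,(w,h),interpolation=cv2.INTER_AREA).astype(float)/255,(0,0),.6)
def softmask(im,roi,blue=True):
    x0,y0,w,h=roi; c=im[y0:y0+h,x0:x0+w].astype(float)
    b=np.median(np.r_[c[0],c[-1],c[:,0],c[:,-1]],0)
    d=c[...,0]-b[0]   # red channel rise
    return d
def fit(ims,parts,p0,roi,yaw,views=("top","side"),z=0,ths=None,steps=(.004,.004,.2)):
    M={}
    for n in views:
        d=softmask(ims[n],roi[n]); hi=np.percentile(d[d>40],50); M[n]=np.clip(d/(.75*hi),0,1)
    def f(v):
        p=[v[0],v[1],z,v[2] if yaw else 0]; return sum(((render(n,parts,p,roi[n])-M[n])**2).sum() for n in views)
    x0=np.array(p0[:3] if yaw else p0[:2],float); st=steps[:len(x0)]
    sx=np.vstack([x0]+[x0+np.eye(len(x0))[i]*st[i] for i in range(len(x0))])
    r=minimize(f,x0,method="Nelder-Mead",options=dict(initial_simplex=sx,xatol=1e-5,fatol=1e-4)); return r.x,r.fun
E
python3 - <<'E'
from fit import *
ims={n:cv2.imread(f"pics/{n}0.png")[:,:,::-1] for n in("top","side")}
R={"tin":({"top":(228,171,42,42),"side":(246,250,52,52)},TIN,(249,192),.02),
"lids":({"top":(374,170,46,46),"side":(325,150,46,40)},LIDS,(396,192),.02),
"tray":({"top":(294,149,52,56),"side":(266,200,60,38)},TRAY,(319,177),.01)}
for k,(roi,parts,c,z) in R.items():
    b=back("top",[c],z)[0]; 
    for v in (("top",),("side",),("top","side")):
        best=min((fit(ims,parts,[b[0],b[1],y],roi,k=="tray",views=v) for y in ([0.,.5,1,-.5,-1] if k=="tray" else [0])),key=lambda r:r[1])
        print(k,v,best)
for p in [(196,210),(288,255),(273,147),(461,202)]: print(p,back("top",[p],.02))
print("caps",back("top",[(290+180/9-.5,148+250/9-.5),(290+235/9-.5,148+357/9-.5)],.006))
E
```

```text
tin ('top',) (array([0.5443055 , 0.26944213]), np.float64(7.690962677072657))
tin ('side',) (array([0.54656154, 0.26985699]), np.float64(21.43587107581178))
tin ('top', 'side') (array([0.54581016, 0.26994119]), np.float64(34.37394660071845))
lids ('top',) (array([ 0.53888176, -0.25364938]), np.float64(8.569575642160864))
lids ('side',) (array([ 0.54139454, -0.25024337]), np.float64(11.513433244485935))
lids ('top', 'side') (array([ 0.54017496, -0.25267137]), np.float64(31.451244646260896))
tray ('top',) (array([0.59542516, 0.01904322, 0.42498403]), np.float64(12.49077535500693))
tray ('side',) (array([0.59728293, 0.02225824, 0.41966336]), np.float64(31.82221321373242))Traceback (most recent call last):
  File "<stdin>", line 9, in <module>
  File "<stdin>", line 9, in <genexpr>
  File "fit.py", line 34, in fit
    r=minimize(f,x0,method="Nelder-Mead",options=dict(initial_simplex=sx,xatol=1e-5,fatol=1e-4)); return r.x,r.fun
    res = _minimize_neldermead(fun, x0, args, callback, bounds=bounds,
                               **options)
    fsim[j] = func(sim[j])
              ~~~~^^^^^
[... 166 characters left out ...]
-M[n])**2).sum() for n in views)
                                               ~~~^^^^^^^^^^^^^^^^^^^^^^^^^^^^^^^^^^^^^^^^^^^^^^^^^^^^^^^^^^^
  File "fit.py", line 31, in <genexpr>
    p=[v[0],v[1],z,v[2] if yaw else 0]; return sum(((render(n,parts,p,roi[n])-M[n])**2).sum() for n in views)
                                                     ~~~~~~^^^^^^^^^^^^^^^^^^
  File "fit.py", line 17, in render
    px=proj(n,place(P,p))
  File "h.py", line 7, in proj
    K,d,T=cal(n); W=np.linalg.inv(T)
          ~~~^^^
  File "h.py", line 4, in cal
    c=vision.get_calibration(n); T=c["cam_to_world"]; return c["K"],np.array([c["k1"],0,0,0,0.]),T
ValueError: time passes only in moves, steps and waits
```

```bash
python3 - <<'E'
import re
s=open('h.py').read()
s=s.replace('''def cal(n):
    c=''','''import functools,os,pickle
@functools.lru_cache(None)
def cal(n):
    f=f"cal_{n}.pkl"
    if os.path.exists(f): c=pickle.load(open(f,"rb"))
    else: c=vision.get_calibration(n); pickle.dump(c,open(f,"wb"))
    c=''').replace("c=vision.get_calibration(n); T=c[","T=c[")
s=s.replace("    c=T=","    T=")
open('h.py','w').write(s)
E
cat h.py | sed -n 1,12p
cat > post.py <<'E'
from fit import *
def pfit(ims,roi,views,x0,z=.003,clip=150.):
    M={}
    for n in views:
        x,y,w,h=roi[n]; c=ims[n][y:y+h,x:x+w].astype(float)
        sat=(c[...,0]-c[...,2]); M[n]=np.clip((sat-5)/(.6*np.percentile(sat,92)),0,1)
    def f(v):
        return sum(((render(n,POST,[v[0],v[1],z,v[2]],roi[n])-M[n])**2).sum() for n in views)
    out=[]
    for y in np.arange(0,1.57,.26):
        r=minimize(f,[x0[0],x0[1],y],method="Nelder-Mead",options=dict(initial_simplex=[[x0[0],x0[1],y],[x0[0]+.003,x0[1],y],[x0[0],x0[1]+.003,y],[x0[0],x0[1],y+.2]],xatol=1e-5,fatol=1e-4))
        out.append((r.fun,r.x[0],r.x[1],r.x[2]%(np.pi/2)))
    return sorted(out)[:3]
E
python3 - <<'E'
from fit import *
from post import *
from h import *
ims={n:cv2.imread(f"pics/{n}0.png")[:,:,::-1] for n in("top","side")}
roi={"top":(294,149,52,56),"side":(266,200,60,38)}
for v in (("top",),("side",),("top","side")): print(fit(ims,TRAY,[.596,.02,.42],roi,True,views=v))
print("postpx",back("top",[(225+165/8-.5,168+237/8-.5)],.065),tri((225+165/8-.5,168+237/8-.5),(240+228/6-.5,250+110/6-.5)))
proi={"top":(241,192,11,12),"side":(271,263,14,22)}
for v in (("top",),("side",),("top","side")): print(v,np.round(pfit(ims,proi,v,(.526,.278)),4))
t=ims["top"]; 
print((t[192:204,241:254,0].astype(int)-t[192:204,241:254,2]))
for p in [(196,210),(288,255),(273,147),(461,202)]: print(p,back("top",[p],.02).round(3))
print("caps",back("top",[(290+180/9-.5,148+250/9-.5),(290+235/9-.5,148+357/9-.5)],.006).round(3))
E
```

```text
import numpy as np, cv2
from bench import status, vision
import functools,os,pickle
@functools.lru_cache(None)
def cal(n):
    f=f"cal_{n}.pkl"
    if os.path.exists(f): c=pickle.load(open(f,"rb"))
    else: c=vision.get_calibration(n); pickle.dump(c,open(f,"wb"))
    T=c["cam_to_world"]; return c["K"],np.array([c["k1"],0,0,0,0.]),T
# model: 1+k1 r^2 = opencv distortion
def proj(n,P):
    K,d,T=cal(n); W=np.linalg.inv(T)
(array([0.59554896, 0.01943147, 0.4269801 ]), np.float64(12.841329506136043))
(array([0.59726964, 0.02211451, 0.42075946]), np.float64(31.828208750524297))
(array([0.59657833, 0.02066145, 0.42359878]), np.float64(55.29502929782649))
postpx [[0.52256987 0.27388772 0.065     ]] [0.5239793  0.27457714 0.06442572]
('top',) [[5.6316 0.5237 0.2755 1.4732]
 [5.7009 0.5239 0.2758 0.7731]
 [5.8119 0.5241 0.2761 0.8256]]
('side',) [[10.3681  0.5262  0.2762  0.3779]
 [10.3689  0.5262  0.2761  0.3736]
 [10.3749  0.5262  0.2761  0.3776]]
('top', 'side') [[17.868   0.5258  0.2766  0.3814]
 [17.8698  0.5258  0.2766  0.3825]
 [17.9109  0.5257  0.2764  0.381 ]]
[[  2  26  42  39  22   0  -9 -11 -11 -11 -11  -9  -4]
 [ -8  -2   7  11   6  -2  -7  -9 -11 -11  -9   1  23]
 [-10  -6   1  12  19  23  15  -3  -9 -10  -6  14  52]
 [ -8   4  22  43  53  61  57  28   5  -8  -5  20  61]
 [ -6  13  46  68  75  79  82  62  31   4  -6   7  50]
 [ -7  15  54  75  79  80  83  74  50  15  -8  -4  21]
 [ -8   7  43  70  79  81  81  74  58  23  -7  -8  -3]
 [-10  -3  26  59  78  81  75  66  53  28  -1  -9 -10]
 [-12  -8   7  37  49  50  49  38  25  13  -6  -9 -11]
 [-13 -11  -9  -2   3   9  11   3  -3  -7 -10 -11 -12]
 [-12 -14 -13 -10 -10  -8  -8  -9 -10 -10 -12 -11 -11]
 [-25 -19 -17 -12 -11 -11 -10 -10 -11 -11 -12 -11 -11]]
(196, 210) [[0.483 0.459 0.02 ]]
(288, 255) [[0.32  0.131 0.02 ]]
(273, 147) [[0.705 0.182 0.02 ]]
(461, 202) [[ 0.498 -0.486  0.02 ]]
caps [[0.603 0.053 0.006]
 [0.56  0.031 0.006]]
```

Run:
```python
from fit import *
from h import *
ims={n:cv2.imread(f"pics/{n}0.png") for n in("top","side")}
rows=[]
for (x,y,ya) in ((.5258,.2766,.38),(.5245,.276,1.47)):
    o=[]
    for n,(x0,y0,w,h) in (("top",(235,184,24,28)),("side",(264,256,28,34))):
        s=12; c=crop(ims[n],x0,y0,w,h,s); c=cv2.resize(c,(300,360)); sx,sy=300/w,360/h
        q=(proj(n,place(box(.018,.018,0,.062),[x,y,.003,ya]))-[x0,y0]+.5)*[sx,sy]
        for a in range(8):
            for b in range(a):
                if bin(a^b).count("1")==1: cv2.line(c,tuple(int(v) for v in q[a]),tuple(int(v) for v in q[b]),(0,0,255),1)
        c2=cv2.resize(crop(ims[n],x0,y0,w,h,s),(300,360)); o+= [c] 
    rows.append(np.hstack(o))
rows.append(0)
cv2.imwrite("pics/ov0.png",cv2.resize(np.hstack(rows[:2]),(800,240)))
cv2.imwrite("pics/ov1.png",rows[0])
```

```text
(no output)
```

View pics/ov0.png

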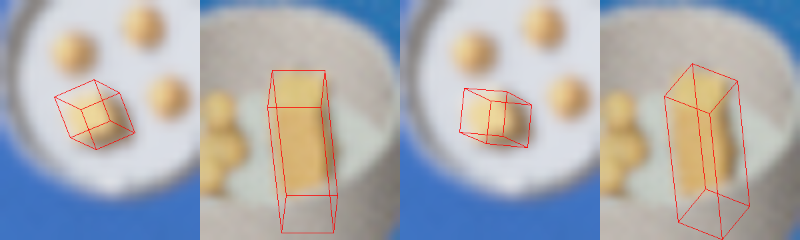

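View pics/ov1.png

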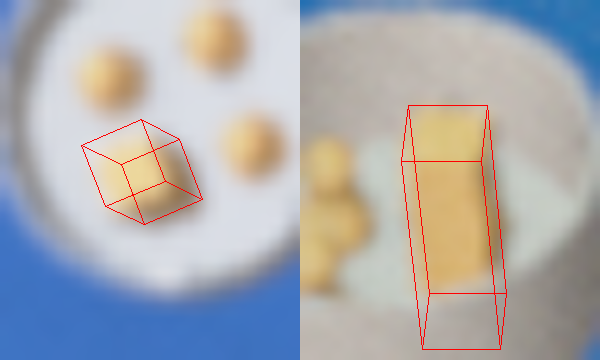

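Emit:
arm_command:
  moves:
    - [6, 9, 0, 0, 0, 0, -1]
    - [12, 18, 0, 0, 0, 0, -1]
    - [16, 23, 0, 0, 0, 0, -1]
    - [20, 29, 0, 0, 0, 0, -1]
    - [23, 35, 0, 0, 0, 0, -1]
    - [25, 41, 0, 0, 0, 0, -1]
    - [27, 47, 0, 0, 0, 0, -1]
    - [28, 53, 0, 0, 0, 0, -1]
    - [30, 59, 0, 0, 0, 0, -1]
    - [31, 65, 0, 0, 0, 0, -1]
    - [32, 71, -1, 0, 0, 0, -1]
    - [33, 77, -2, 0, 0, 0, -1]
    - [33.5, 81, -4, 0, 0, 1, -1]
    - [33.5, 84.5, -6, 0, 0, 2, -1]
    - [33.5, 84.5, -8, 0, 0, 2, -1]
    - [33.5, 84.5, -8, 0, 0, 2, -1]

```text
time_s: 2.1
ee_pos: [0.5219, 0.2779, 0.1374]
orientation: [-3.142, 0.008, 0.36]
wrist_force: [-0.5, -0.6, -0.3]
finger_gap: 0.998
```

```bash
cat > look.py <<'E'
import sys
from h import *
# look.py tag x0 y0 w h (top) x0 y0 w h (side)
tag=sys.argv[1]; a=list(map(int,sys.argv[2:]))
o=[]
for n,r in (("top",a[:4]),("side",a[4:8])):
    im=vision.camera(n)[:,:,::-1].copy(); cv2.imwrite(f"pics/{n}_{tag}.png",im)
    s=min(390/r[2],500/r[3]); c=crop(im,*r,s); c=cv2.copyMakeBorder(c,0,500-c.shape[0],0,395-c.shape[1],cv2.BORDER_CONSTANT); o.append(c)
cv2.imwrite(f"pics/look_{tag}.png",np.hstack(o)); st=status.state(); print(round(st["time_s"],2),st["ee_pos"].round(4),st["orientation"].round(3),st["wrist_force"].round(1),round(st["finger_gap"],3))
E
python3 look.py a 215 160 70 70 235 200 70 100
```

```text
2.2 [0.5236 0.2757 0.1415] [3.141e+00 2.000e-03 3.570e-01] [-0.1  0.5 -0.1] 1.002
```

View pics/look_a.png

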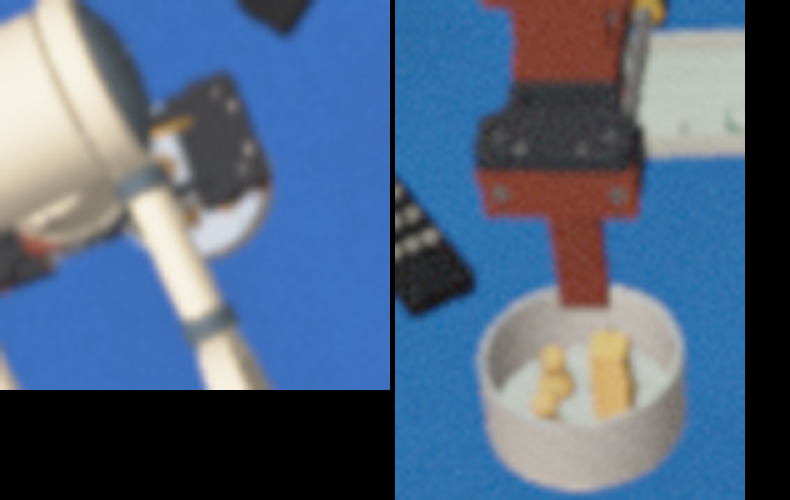

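Run:
```python
from h import *
t=np.array([.5236,.2757,.1415]); ya=.357
u=np.array([-np.sin(ya),np.cos(ya),0]); v=np.array([np.cos(ya),np.sin(ya),0])
for off in(.044,.0575):
    print(proj("side",[t+off*u+.01*v,t+off*u-.01*v]).round(1))
print("obs L",235+(560-395)/5-.5,"R",235+(609-395)/5-.5,"bottom",200+306/5-.5)
# post edges bias: post top
print(proj("side",[[.5245,.2755,.065]]),"obs",(240+228/6-.5,250+110/6-.5))
```

```text
[[269.2 257.5]
 [278.  257.6]]
[[268.5 261.7]
 [277.4 261.8]]
obs L 267.5 R 277.3 bottom 260.7
[[277.72550222 267.91667385]] obs (277.5, 267.8333333333333)
```

Emit:
arm_command:
  moves:
    - [0.1, 0, -4, 0, 0, 0, -1]
    - [0.1, 0, -7, 0, 0, 0, -1]
    - [0.1, 0, -9, 0, 0, 0, -1]
    - [0.1, 0, -9.3, 0, 0, 0, -1]
    - [0.1, 0, -9.3, 0, 0, 0, -1]
    - [0.1, 0, -9.3, 0, 0, 0, 0]
    - [0.1, 0, -9.3, 0, 0, 0, 1]
    - [0.1, 0, -9.3, 0, 0, 0, 1]
    - [0.1, 0, -9.3, 0, 0, 0, 1]
    - [0.1, 0, -9.3, 0, 0, 0, 1]
    - [0.1, 0, -9.3, 0, 0, 0, 1]

```text
time_s: 3.58
ee_pos: [0.5251, 0.2756, 0.0496]
orientation: [3.142, 0.0, 0.356]
wrist_force: [1.0, 0.5, 0.0]
finger_gap: 0.355
```

Emit:
arm_command:
  moves:
    - [0, 0, 0, 0, 0, 0, 1]
    - [0, 0, 0, 0, 0, 0, 1]
    - [0, 0, 0, 0, 0, 0, 1]
    - [0, 0, 0, 0, 0, 0, 1]

```text
time_s: 4.08
ee_pos: [0.5252, 0.2756, 0.0496]
orientation: [-3.142, -0.0, 0.356]
wrist_force: [-0.3, 0.4, -0.1]
finger_gap: 0.204
```

```bash
python3 look.py b 215 160 70 70 235 220 70 85
```

```text
4.17 [0.5252 0.2756 0.0496] [3.142 0.    0.356] [0.4 0.5 0.1] 0.204
```

View pics/look_b.png

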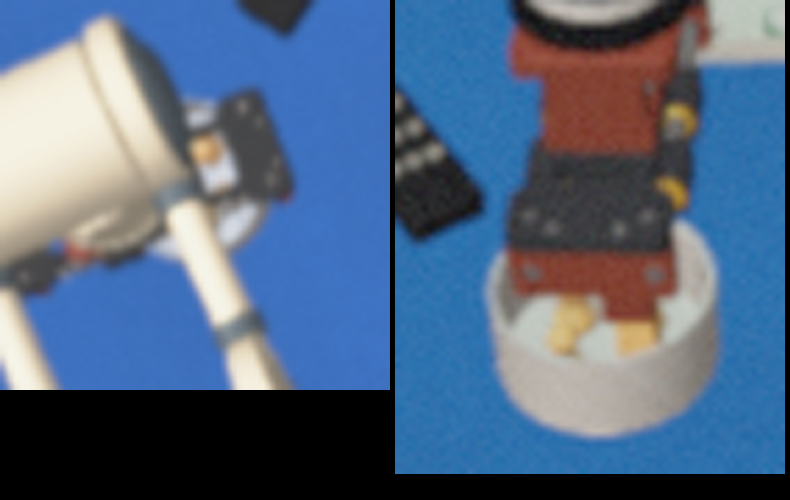

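Emit:
arm_command:
  moves:
    - [0, 0, 3, 0, 0, 0, 1]
    - [0, 0, 6, 0, 0, 0, 1]
    - [0, 0, 8, 0, 0, 0, 1]
    - [1, -3, 8, 0, 0, 0, 1]
    - [2, -8, 8, 0, 0, 0, 1]
    - [4, -13, 8, 0, 0, 0, 1]
    - [5.5, -18, 8, 0, 0, 0, 1]
    - [7, -23, 8, 0, 0, 0, 1]
    - [8, -26, 8, 0, 0, 0, 1]
    - [8, -27.7, 7, 0, 0, 0, 1]
    - [8, -27.7, 5, 0, 0, 0, 1]
    - [8, -27.7, 3, 0, 0, 0, 1]
    - [8, -27.7, 3, 0, 0, 0, 1]

```text
time_s: 5.8
ee_pos: [0.6032, 0.0, 0.076]
orientation: [-3.139, 0.005, 0.357]
wrist_force: [-0.5, -0.2, 0.0]
finger_gap: 0.197
```

```bash
python3 look.py c 280 130 80 80 245 170 90 90
```

```text
5.9 [ 6.048e-01 -4.000e-04  7.920e-02] [-3.141e+00  1.000e-03  3.570e-01] [ 0.6 -0.3  1. ] 0.204
```

View pics/look_c.png

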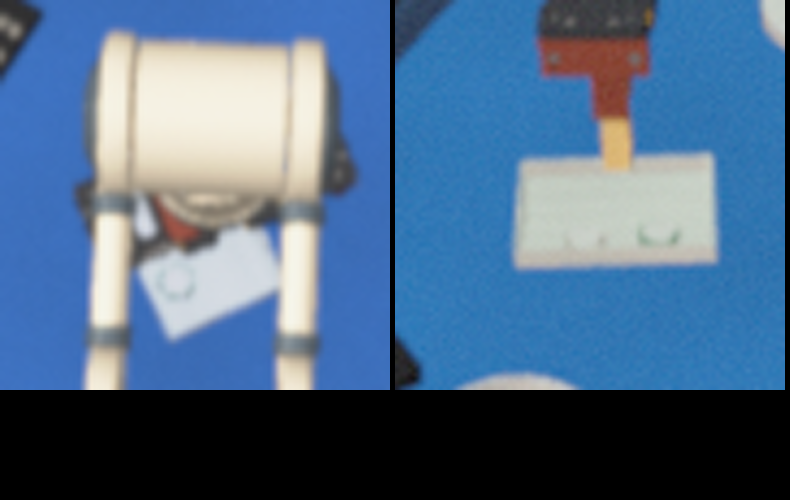

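Emit:
arm_command:
  moves:
    - [0, 0, -1.5, 0, 0, 0, 1]
    - [0, 0, -2.6, 0, 0, 0, 1]
    - [0, 0, -2.9, 0, 0, 0, 1]
    - [0, 0, -2.9, 0, 0, 0, 1]

```text
time_s: 6.4
ee_pos: [0.6051, -0.0014, 0.0505]
orientation: [-3.142, 0.0, 0.356]
wrist_force: [0.3, -0.1, 0.3]
finger_gap: 0.202
```

Emit:
arm_command:
  moves:
    - [0, 0, -0.1, 0, 0, 0, 1]
    - [0, 0, -0.1, 0, 0, 0, 0.3]
    - [0, 0, -0.1, 0, 0, 0, 0]
    - [0, 0, -0.1, 0, 0, 0, -1]
    - [0, 0, -0.1, 0, 0, 0, -1]
    - [0, 0, -0.1, 0, 0, 0, -1]
    - [0, 0, 3, 0, 0, 0, -1]
    - [0, 0, 6, 0, 0, 0, -1]
    - [0, 0, 8, 0, 0, 0, -1]

```text
time_s: 7.52
ee_pos: [0.6056, -0.0014, 0.1324]
orientation: [3.141, -0.002, 0.356]
wrist_force: [-0.1, -0.1, 0.2]
finger_gap: 0.992
```

```bash
python3 look.py d 280 130 80 80 245 170 90 90
```

```text
7.62 [ 0.6065 -0.0015  0.1337] [ 3.14  -0.005  0.356] [-0.1 -0.4  0.4] 0.997
```

View pics/look_d.png

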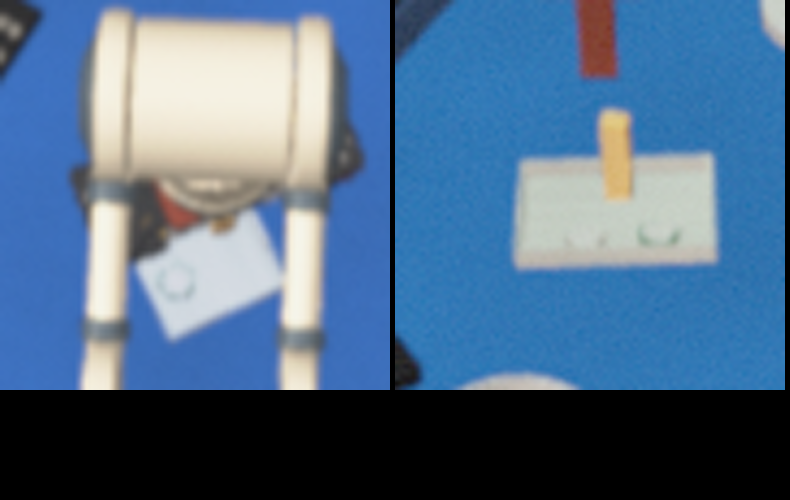

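Emit:
arm_command:
  moves:
    - [-1, -4, 0, 0, 0, 0, -1]
    - [-3, -10, 0, 0, 0, 0, -1]
    - [-4, -15, 0, 0, 0, 0, -1]
    - [-6, -21, 0, 0, 0, 0, -1]
    - [-6.6, -24, 0, 0, 0, 0, -1]
    - [-6.6, -25, -1, 0, 0, 0, -1]
    - [-6.6, -25, -2, 0, 0, 0, -1]
    - [-6.6, -25, -2, 0, 0, 0, -1]

```text
time_s: 8.62
ee_pos: [0.5388, -0.2495, 0.1083]
orientation: [-3.138, 0.002, 0.357]
wrist_force: [-0.6, 0.9, -0.1]
finger_gap: 1.001
```

```bash
python3 look.py e 360 150 80 80 310 120 70 70
```

```text
8.72 [ 0.5395 -0.25    0.1102] [-3.141  0.     0.358] [0.2 0.3 0.5] 0.998
```

View pics/look_e.png

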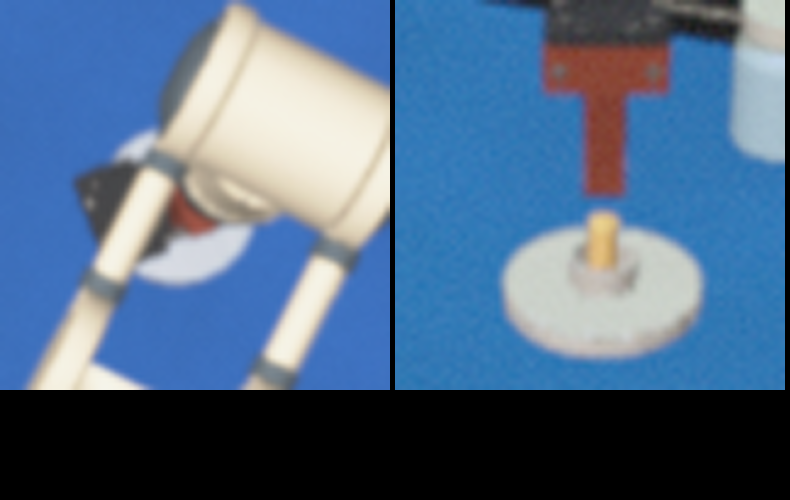

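Emit:
arm_command:
  moves:
    - [0, 0, -3, 0, 0, 0, -1]
    - [0, 0, -5.5, 0, 0, 0, -1]
    - [0, 0, -6.5, 0, 0, 0, -1]
    - [0, 0, -6.9, 0, 0, 0, -0.4]
    - [0, 0, -6.9, 0, 0, 0, 0]
    - [0, 0, -6.9, 0, 0, 0, 0.2]

```text
time_s: 9.48
ee_pos: [0.5398, -0.2517, 0.0429]
orientation: [3.14, -0.001, 0.356]
wrist_force: [-0.1, 0.2, -0.4]
finger_gap: 0.697
```

Emit:
arm_command:
  moves:
    - [0, 0, -0.3, 0, 0, 0, 0.2]
    - [0, 0, -0.3, 0, 0, 0, 0.5]
    - [0, 0, -0.3, 0, 0, 0, 1]
    - [0, 0, -0.3, 0, 0, 0, 1]
    - [0, 0, -0.3, 0, 0, 0, 1]
    - [0, 0, -0.3, 0, 0, 0, 1]
    - [0, 0, -0.3, 0, 0, 0, 1]
    - [0, 0, -0.3, 0, 0, 0, 1]

```text
time_s: 10.48
ee_pos: [0.5393, -0.2516, 0.0388]
orientation: [3.141, -0.0, 0.356]
wrist_force: [1.1, -1.5, 0.4]
finger_gap: 0.198
```

Emit:
arm_command:
  moves:
    - [0, 0, 1, 0, 0, 0, 1]
    - [0, 0, 3, 0, 0, 0, 1]
    - [0, 0, 6, 0, 0, 0, 1]
    - [0, 0, 9, 0, 0, 0, 1]
    - [0, 1, 10, 0, 0, 0, 1]
    - [0, 3, 10, 0, 0, 0, 1]
    - [0, 6, 10, 0, 0, 0, 1]
    - [0, 10, 10, 0, 0, 0, 1]

```text
time_s: 11.48
ee_pos: [0.5382, -0.1493, 0.1366]
orientation: [-3.139, 0.002, 0.355]
wrist_force: [-0.5, 0.4, -2.9]
finger_gap: 0.196
```

```bash
python3 look.py f 330 130 120 120 280 80 90 100
```

```text
11.57 [ 0.5385 -0.1464  0.1369] [-3.138e+00  1.000e-03  3.600e-01] [-0.1 -1.3 -3.2] 0.201
```

View pics/look_f.png

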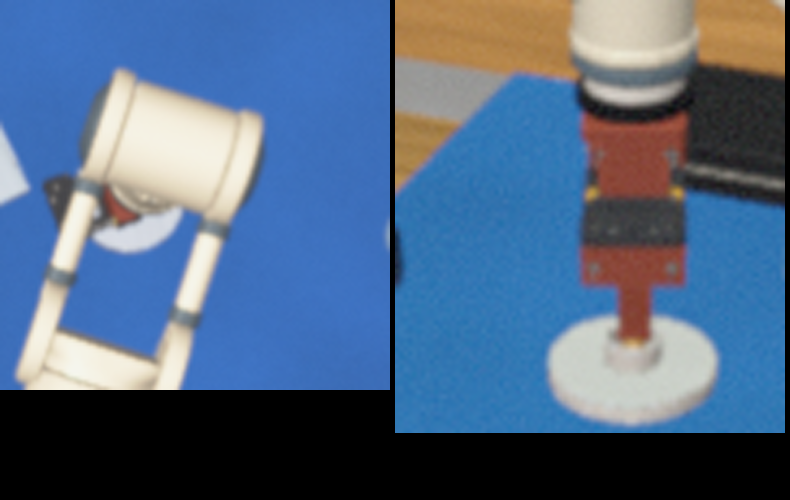

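Emit:
arm_command:
  moves:
    - [0, 4, 0, 0, 0, 0, 1]
    - [0, 9, 0, 0, 0, 0, 1]
    - [0, 14, 0, 0, 0, 0, 1]
    - [0, 19, 0, 0, 0, 0, 1]
    - [0, 24, 0, 0, 0, 0, 1]
    - [0.2, 29, 0, 0, 0, 0, 1]
    - [0.4, 34, 0, 0, 0, 0, 1]
    - [0.5, 38, 0, 0, 0, 0, 1]
    - [0.5, 41, 0, 0, 0, 0, 1]
    - [0.5, 42.2, -1, 0, 0, 0, 1]
    - [0.5, 42.2, -2, 0, 0, 0, 1]
    - [0.5, 42.2, -2.5, 0, 0, 0, 1]
    - [0.5, 42.2, -2.5, 0, 0, 0, 1]
    - [0.5, 42.2, -2.5, 0, 0, 0, 1]

```text
time_s: 13.32
ee_pos: [0.5446, 0.2699, 0.1141]
orientation: [3.142, -0.001, 0.355]
wrist_force: [-0.1, 0.3, -3.4]
finger_gap: 0.195
```

```bash
python3 look.py g 215 160 70 70 235 200 75 105
```

```text
13.43 [0.5446 0.2703 0.1143] [-3.142e+00 -1.000e-03  3.550e-01] [ 0.6  0.1 -3.1] 0.196
```

View pics/look_g.png

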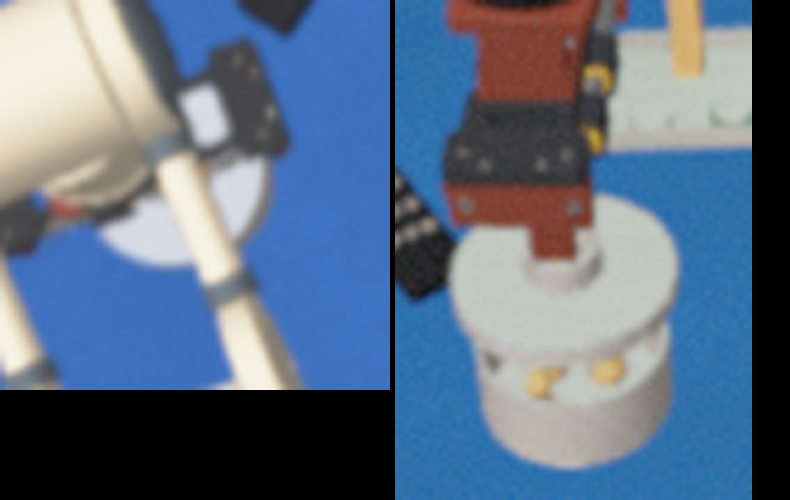

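```bash
cat > ov.py <<'E'
from fit import *
import sys
tag=sys.argv[1]; lx,ly,lz,tx,ty=map(float,sys.argv[2:7]); o=[]
for n,(x0,y0,w,h) in (("top",(228,168,44,44)),("side",(240,232,56,66))):
    im=cv2.imread(f"pics/{n}_{tag}.png"); s=min(390/w,590/h); s=int(s); c=crop(im,x0,y0,w,h,s)
    for P,p,col in ((circ(.057,.019),(lx,ly,lz,0),(0,0,255)),(circ(.057,.004),(lx,ly,lz,0),(0,0,255)),(circ(.02,.037),(lx,ly,lz,0),(0,0,255)),(circ(.05,0),(tx,ty,0,0),(0,255,0)),(circ(.05,.045),(tx,ty,0,0),(0,255,0))):
        q=(proj(n,place(P,p))-[x0,y0]+.5)*s-.5; cv2.polylines(c,[np.int32(q.round())],True,col,1)
    o.append(cv2.copyMakeBorder(c,0,590-c.shape[0],0,395-c.shape[1],cv2.BORDER_CONSTANT))
cv2.imwrite(f"pics/ov_{tag}{sys.argv[7]}.png",np.hstack(o))
E
python3 ov.py g .5446 .2703 .0755 .5455 .2698 1
```

```text
(no output)
```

View pics/ov_g1.png

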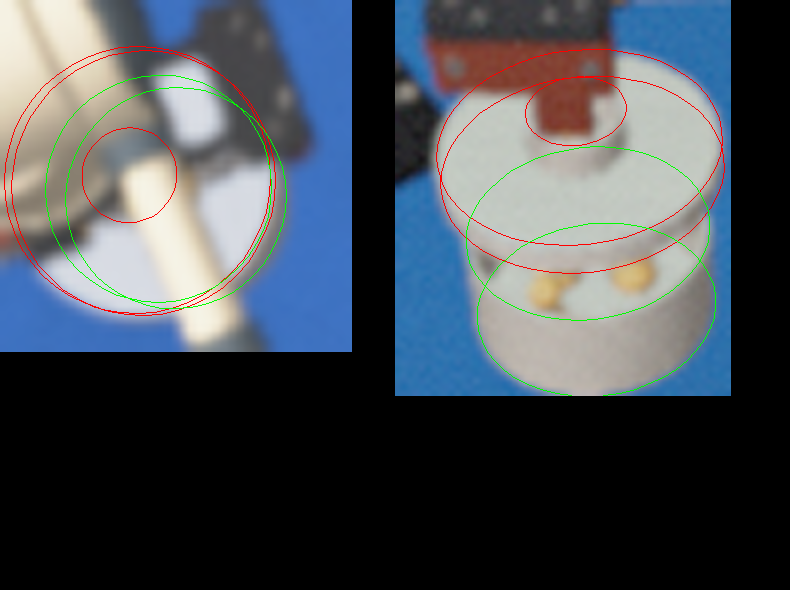

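Run:
```python
from fit import *
s=cv2.imread("pics/side_g.png"); x0,y0=240,236
a=crop(s,x0,y0,60,66,9)
cv2.imwrite("pics/z_g.png",a)
```

```text
(no output)
```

View pics/z_g.png

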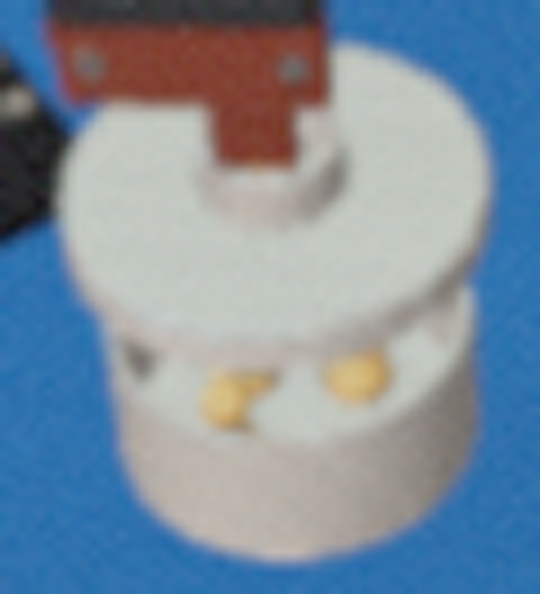

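Emit:
arm_command:
  moves:
    - [0.1, 0, -1, 0, 0, 0, 1]
    - [0.1, 0, -2, 0, 0, 0, 1]
    - [0.1, 0, -2.8, 0, 0, 0, 1]
    - [0.1, 0, -3.2, 0, 0, 0, 1]
    - [0.1, 0, -3.5, 0, 0, 0, 1]
    - [0.1, 0, -3.5, 0, 0, 0, 1]

```text
time_s: 14.18
ee_pos: [0.5452, 0.2705, 0.0785]
orientation: [3.141, 0.0, 0.356]
wrist_force: [-0.2, -0.5, -2.9]
finger_gap: 0.201
```

```bash
python3 look.py i 215 160 70 70 240 236 60 66
```

```text
14.28 [0.5453 0.2705 0.0788] [ 3.141 -0.     0.356] [ 0.2 -0.5 -3.3] 0.192
```

View pics/look_i.png

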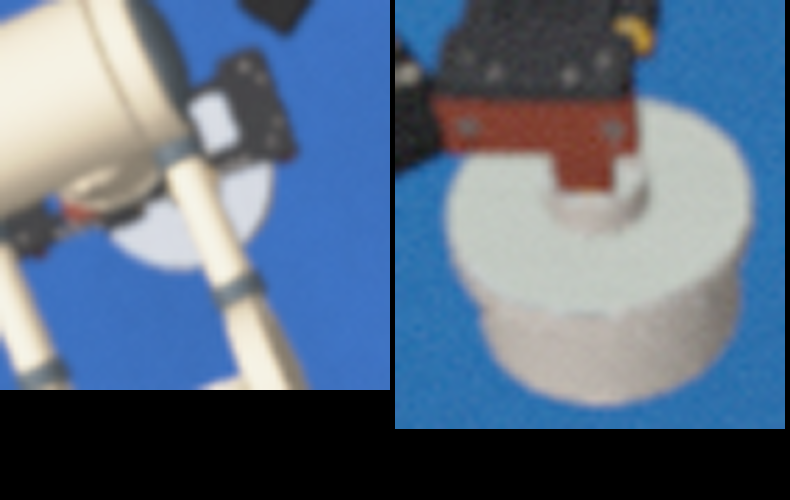

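Emit:
arm_command:
  moves:
    - [0, 0, -0.2, 0, 0, 0, 1]
    - [0, 0, -0.4, 0, 0, 0, 1]
    - [0, 0, -0.5, 0, 0, 0, 1]
    - [0, 0, -0.5, 0, 0, 0, 1]
    - [0, 0, -0.5, 0, 0, 0, 1]

```text
time_s: 14.9
ee_pos: [0.5453, 0.2704, 0.0738]
orientation: [3.141, -0.0, 0.356]
wrist_force: [0.4, -2.6, -0.1]
finger_gap: 0.196
```

Emit:
arm_command:
  moves:
    - [0, 0, -0.05, 0, 0, 0, 0.8]
    - [0, 0, -0.05, 0, 0, 0, 0.4]
    - [0, 0, -0.05, 0, 0, 0, 0]
    - [0, 0, -0.05, 0, 0, 0, 0]
    - [0, 0, 0, 0, 0, 0, -1]
    - [0, 0, 0, 0, 0, 0, -1]
    - [0, 0, 3, 0, 0, 0, -1]
    - [0, 0, 5, 0, 0, 0, -1]
    - [0, 0, 7, 0, 0, 0, -1]

```text
time_s: 16.02
ee_pos: [0.5453, 0.2707, 0.1449]
orientation: [-3.142, -0.001, 0.356]
wrist_force: [-0.5, 0.2, -0.4]
finger_gap: 0.988
```

```bash
python3 look.py j 215 160 70 70 235 222 65 80
```

```text
16.12 [0.5464 0.2711 0.1471] [-3.141 -0.005  0.356] [ 0.7  0.1 -0.1] 0.999
```

View pics/look_j.png

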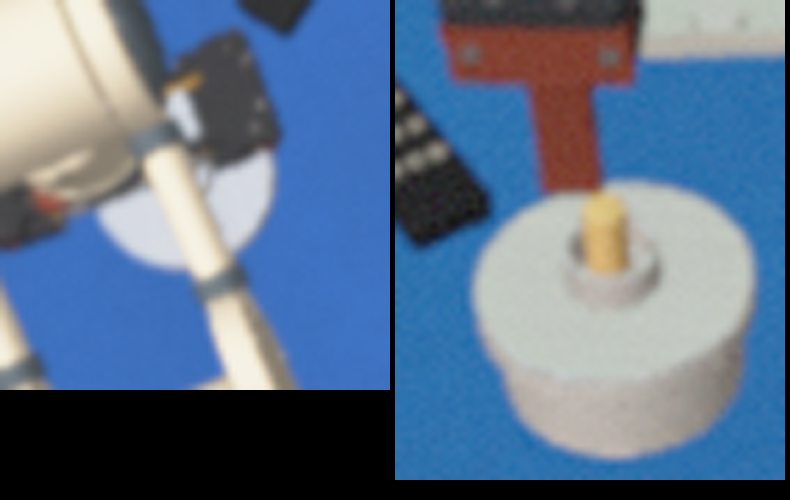

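Run:
```python
from fit import *
im=cv2.imread("pics/side_j.png")[:,:,::-1]
# lid outline: columns below gripper; fit outer circle edges: use rows 262-300
full={"side":im}
d=softmask(im,(242,250,56,52)); M=np.clip(d/(.75*np.percentile(d[d>40],50)),0,1)
roi=(242,256,56,46); M=M[6:]
from scipy.optimize import minimize
def f(v):
    a=render("side",LIDS[:1],[v[0],v[1],.035,0],roi); b=render("side",TIN,[v[2],v[3],0,0],roi)
    return ((np.maximum(a,b)-M)**2).sum()
r=minimize(f,[.5455,.27,.5455,.27],method="Nelder-Mead",options=dict(initial_simplex=np.vstack([[.5455,.27,.5455,.27]]+[np.array([.5455,.27,.5455,.27])+.003*e for e in np.eye(4)]),xatol=1e-5,maxiter=2000))
print(r.x.round(4),r.fun)
x,y=r.x[:2]
print("collar top pred",proj("side",[[x,y,.072],[x,y,.054]]).round(1),"obs col",235+(612-395)/6-.5)
print("knob top: obs",(235+(605-395)/6-.5,222+200/6-.5), "->",back("side",[(235+(605-395)/6-.5,222+205/6-.5)],.094))
```

```text
[0.5468 0.2703 0.5463 0.2717] 9.015977374625303
collar top pred [[270.2 262. ]
 [270.8 267.4]] obs col 270.6666666666667
knob top: obs (269.5, 254.83333333333334) -> [[0.54637568 0.27107543 0.094     ]]
```

Emit:
arm_command:
  moves:
    - [0.1, 0, -4, 0, 0, 0, -1]
    - [0.1, 0, -7, 0, 0, 0, -1]
    - [0.1, 0, -8.3, 0, 0, 0, -1]
    - [0.1, 0, -8.7, 0, 0, 0, -0.6]
    - [0.1, 0, -8.7, 0, 0, 0, -0.4]
    - [0.1, 0, -8.7, 0, 0, 0, -0.2]
    - [0.1, 0, -8.7, 0, 0, 0, -0.2]

```text
time_s: 17.0
ee_pos: [0.5467, 0.2708, 0.0577]
orientation: [-3.141, -0.002, 0.356]
wrist_force: [0.2, -0.2, -0.1]
finger_gap: 0.611
```

Emit:
arm_command:
  moves:
    - [0, 0, -0.1, 0, 0, 0, 0]
    - [0, 0, -0.1, 0, 0, 0, 0.1]
    - [0, 0, -0.1, 0, 0, 0, 0.1]
    - [0, 0, -0.1, 0, 0, 0, 1]
    - [0, 0, -0.1, 0, 0, 0, 1]
    - [0, 0, -0.1, 0, 0, 0, 1]
    - [0, 0, -0.1, 0, 0, 0, 1]

```text
time_s: 17.88
ee_pos: [0.5463, 0.2705, 0.0558]
orientation: [3.141, -0.0, 0.356]
wrist_force: [0.4, -0.2, 1.3]
finger_gap: 0.448
```

```bash
python3 look.py k 215 160 70 70 235 222 65 80
```

```text
17.98 [0.5463 0.2705 0.0557] [ 3.141 -0.     0.356] [ 0.8 -1.9  1.6] 0.447
```

View pics/look_k.png

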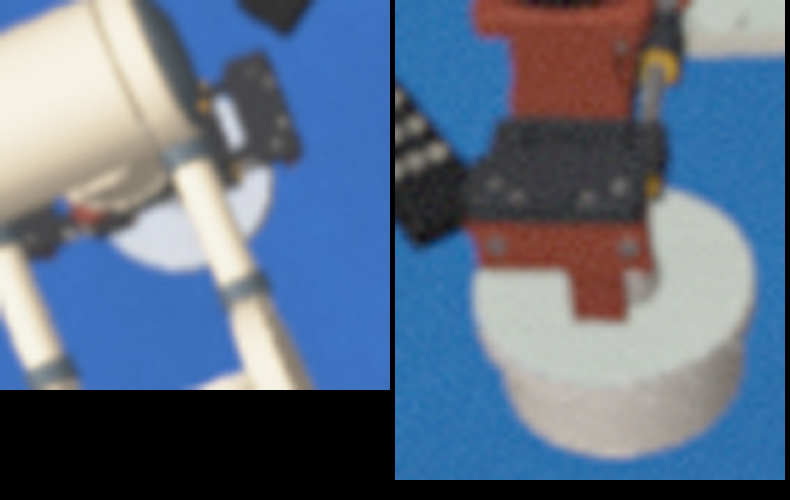

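Emit:
arm_command:
  moves:
    - [0, 0, 0.3, 0, 0, 0, 1]
    - [0, 0, 0.8, 0, 0, 0, 1]
    - [0, 0, 1.4, 0, 0, 0, 1]
    - [0, 0, 2.2, 0, 0, 0, 1]
    - [0, 0, 3.2, 0, 0, 0, 1]
    - [0, 0, 4.2, 0, 0, 0, 1]
    - [0, 0, 5, 0, 0, 0, 1]
    - [0, 0, 5.5, 0, 0, 0, 1]

```text
time_s: 18.98
ee_pos: [0.5464, 0.2707, 0.1115]
orientation: [-3.142, -0.001, 0.356]
wrist_force: [-0.2, -0.6, -1.6]
finger_gap: 0.445
```

```bash
python3 look.py l 215 160 70 70 235 212 65 90
```

```text
19.07 [0.5465 0.2707 0.1114] [-3.142e+00 -1.000e-03  3.560e-01] [-0.1  0.7 -1.5] 0.444
```

View pics/look_l.png

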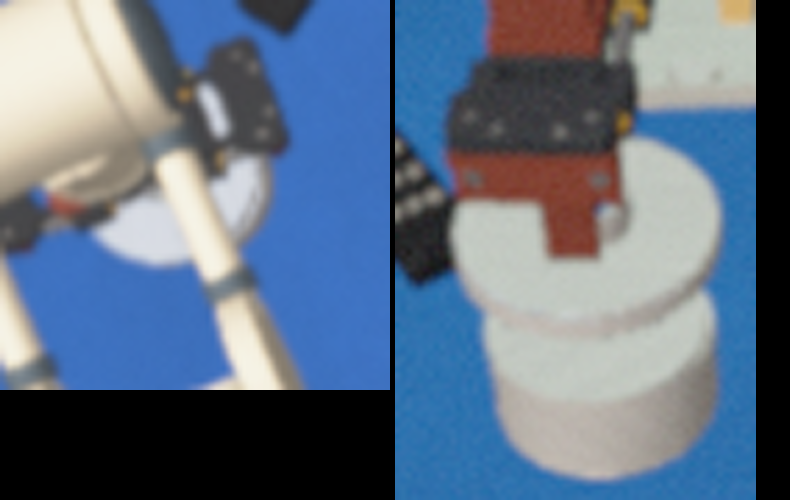

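Emit:
arm_command:
  moves:
    - [0, 0, 1, 0, 0, 0, 1]
    - [0, 0, 2.5, 0, 0, 0, 1]
    - [0, 0, 4, 0, 0, 0, 1]
    - [0, 0, 5.2, 0, 0, 0, 1]
    - [0, 0, 6, 0, 0, 0, 1]
    - [0, 0, 6, 0, 0, 0, 1]
    - [0, 0, 6, 0, 0, 0, 1]
    - [0, 0, 6, 0, 0, 0, 1]
    - [0, 0, 6, 0, 0, 0, 1]
    - [0, 0, 6, 0, 0, 0, 1]

```text
time_s: 20.32
ee_pos: [0.5461, 0.2706, 0.1704]
orientation: [3.142, 0.0, 0.356]
wrist_force: [-0.2, 0.4, -0.8]
finger_gap: 0.443
```

```bash
python3 look.py m 215 140 110 110 230 190 90 112
```

```text
20.43 [0.5462 0.2706 0.1705] [3.142 0.    0.356] [-0.2 -0.5 -1.3] 0.446
```

View pics/look_m.png

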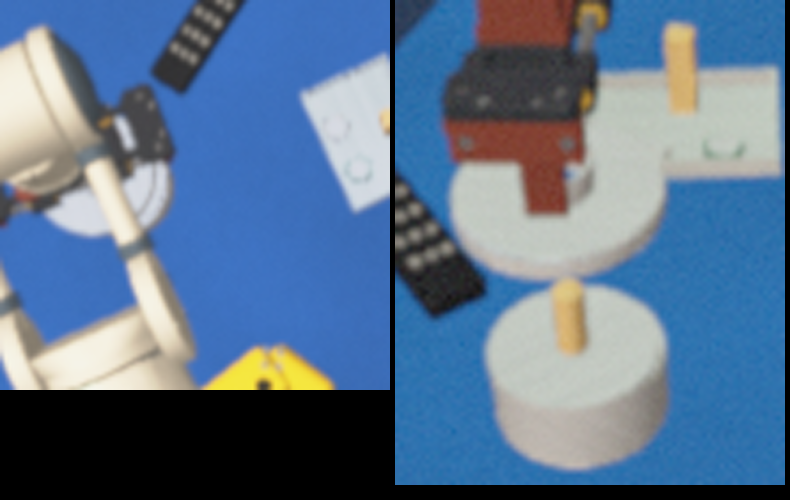

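View pics/side_m.png

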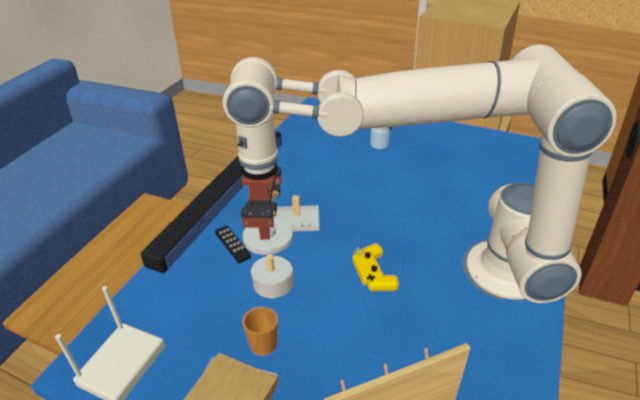

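The final picture shows the inner lid level and seated on the tin at side pixel (272,275). The outer lid is held level above it at about (268,237). The post stands in the tray at (296,206), and the bystanders look unmoved.

```bash
python3 -c "
from bench import robot
print(robot.finish_job())"
```

```text
the job is handed in; nothing more can be done
None
```

I moved the post out of the tin and stood it upright in the empty half of the tray. I then lifted both lids together by the knob, seated them on the tin and let go. Finally I gripped the collar and lifted the outer lid off alone. I handed the job in at about 20.4 s with the outer lid still held; the hand-in gave no verdict.

- **Outer lid:** its lower edge was about 154 mm up, worked out from the arm's height. It was level in the picture and centred over the tin to within about 2 mm. The gripper opening read about 39 mm on the 40 mm collar, so the grip was holding.
- **Inner lid:** the last side picture showed it level and flush on the tin. The robot's height reading when it seated matched the expected value to within a millimetre.
- **Tray and surroundings:** the post was standing in the tray, and the tin, tray and bystanders looked unmoved.
- **Camera disagreement:** the top and side cameras differed by 2–4 mm on positions. I used values between the two, and the grasps and the lid fit came out well with them.
- **Not checked:** I could not see the pawns once the lid was on. The last clear view, just before lowering the lids, showed pawns in the tin, though one may have been hidden there.

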